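Load two stage plates into a storage dock and lock the retaining bar

ROBOT

A 6-joint arm with a two-finger parallel gripper is mounted at the origin on a cart in front of the work surface, level with it; the furniture and walls round the work are solid. World frame = base frame: x ahead of the robot, y to its left, z up, the work surface at z = 0. Lengths are in m, angles in rad, forces in N, time in s.
With the tool pointing down it reaches from about 0.375 to 0.975 m from the base axis. Payload 3.8 kg.
Tool frame: the origin (TCP) lies on the centre line of the jaws, within the pads' length; the fingertips stand 17 mm ahead of it and the grasp point (between the pads) lies 2 mm behind it (bot.tip_extent is the distance from the TCP to the fingertips, in m); z points along the fingers, y is the line along which they close (so a half turn about z gives the same grasp; the last joint's range is limited). The gripper opens to 85 mm and grips with 20 to 120 N. Pads are 22 mm wide; open, the fingers measure 114 mm over their backs; the gripper's body (76 mm by 85 mm) begins 54 mm behind the grasp point. The pads swing forward as they close: fully open they stand 13 mm farther back than shut.
Start: joints at [1.265, 0.264, 1.604, -0, 1.274, -0.037], TCP at [0.179, 0.651, 0.248] pointing down, gripper open.
Joint ranges: [-2.63, 2.63], [-0.94, 2.18], [0.31, 2.57], [-1.31, 4.45], [0, 2.66], [-2.55, 2.55]. Speed limits (rad/s): [2.57, 2.57, 3.14, 3.14, 3.14, 3.14].

INTERFACE

Orientations are given as a rotation vector (axis times angle).
In Python, from workcell import readout, read_camera, finish_job, bot gives the robot as it stands.
- The arm moves only by the tool jog_arm, never from a script. Its argument "deltas" is one flat list of numbers, 7 for each row, row after row: the shift along the tool's x, y, z in m, then the turn, a rotation vector about the tool's x, y, z in degrees, then the gripper command: -1 is shut, 1 is fully open, values between are in proportion. A call has 1 to 8 rows; each row is the pose to reach, as a shift and turn from the pose commanded when the call began, along the tool's axes at that moment; what a row does not reach only later rows make up. A row lasts 1/10 s, in which the tool goes at most 50 mm and 8.59 degrees, less where a joint would pass 70% of its speed; a pose out of reach is approached as far as the arm can. A call with a gripper value outside its range is refused whole. The fingers move at their own pace and stop on an object; "squeeze" is the grip in N (left out, the last holds). Time passes only in rows, so rows that repeat a pose let the fingers close. It gives the time, the measured TCP pose, the force, the opening and the grip force at its end, in the units of the state.
- readout.read_state(): the state, without advancing time (a new reading comes with each control period).
- read_camera(name): name is "scene" or "side" or "wrist"; returns a dict with "color" (420x560x3 uint8, blue, green, red), "fx", "fy", "cx", "cy" (pixels), "dist" ([k1, k2, p1, p2, k3] as OpenCV has them; the pictures are not rectified), "origin" and "attitude" of the camera in the world. Camera axes: x right, y down, z forward; pixel columns grow to the right and rows downward; lengths in m; the calibration is good to about 2 mm. A picture is of the moment at which its call begins. There is no depth.
- finish_job(): hands the job in; it is judged then, once.
The state is a dict: "time": time; "q": joint angles; "joint_vel": joint speeds; "joint_torque": joint torques, N m; "tool_pos": TCP position; "tcp_rot": TCP orientation; "wrist_force": force on the tool from outside, world axes, zero at the start; "torque": the same for the moment, N m; "width": opening from 0.0 (shut) to 1.0 (fully open); "grip_force": force on a finger pad.
Only numpy, scipy, OpenCV 4.12 (cv2) and the standard library are available. Lean on these libraries where they do the work, as an engineer would, in place of code of your own. Each camera call takes 0.05 s, during which the arm holds its last target. There are 200 camera calls.

TASK

Put the two black microscope stage plates away in the storage dock: slide the retaining bar fully open (away from the plates), then push the round plate along its white deck into the round nest and the rectangular plate into the rectangular nest, pressing back the nest's spring jaw, until both lie flat and fully down. Then slide the retaining bar fully back over them to its closed end. Slide the plates over the decks rather than lifting them, and leave the timer, the slide case and the tape roll where they are.

Things in the scene. Friction and masses are not known exactly. Their poses are not given: they have to be found in the camera images.
- dock: Fixed dock: aluminium base 285 x 264 x 8 mm with two white lanes side by side, in either order, centre lines at y = +-62.5 mm. Origin on the worktop under the middle of the line of nests; +x = loading direction, in which plates are pushed from deck to nest (about world +y); z up. Decks: flat, 30 mm above the worktop, from x = -190 mm to the nests. Bar rails 34 mm high at y = +-128.5 mm.
- round_seat (a point): Centre of the floor of the round nest: a round pocket 92 mm across and 7 mm deep in its white lane (122 mm wide). Axes as the dock's. The floor is 23 mm above the worktop. The seated plate's origin lies here.
- rect_seat (a point): On the floor of the rectangular nest (23 mm above the worktop, 7 mm below the deck): where the seated rectangular plate's origin lies. Axes as the dock's. Near wall, over whose edge the plate drops, at x = -38 mm, side walls at y = +-48 mm. Guide ribs 4 mm high on the deck beside the nest, 48 mm off the centre line, flare to about 55 mm off at x = -62 mm. The spring jaw is at the far side.
- spring_jaw (a joint): Travel (m) of the steel jaw, 60 mm wide, 5.5 mm above deck, at the far side of the rectangular nest. 0 relaxed, face at x = +33 mm of rect_seat; pushed along +x to 0.012. Spring 0.6 N + 0.15 N/mm. A plate seated at the near wall holds it at 0.005 (or more, if friction stops it short: fine). To drop in, push it to about 0.009. Its front tips in first; its rear may hang and need a press from above.
- retaining_bar (a joint): Position (m) of the retaining bar along the dock's +x: 0 = closed, across the middle of both nests; 0.066 = fully open, beyond the nests. Bar 22 mm wide (x), 262 mm long over both lanes, underside 8 mm above the decks: it passes over seated plates (5 mm proud of the deck), not over plates on the deck. About 1.5 N of friction; stays where left.
- bar_fin (a point): Middle of the top edge of the black fin on the middle of the retaining bar, by which it is pushed or pinched; 78 mm above the worktop, moves with the bar. Fin 8 mm thick along the dock's x, 44 mm wide along y, its lowest 4 mm widened to a foot 18 mm thick; the bar's top is 46 mm above the worktop.
- round_plate: Loose black round stage plate, 86 mm diameter, 12 mm thick, 0.32 kg, lying on the deck in the lane of the round nest. Origin at the centre of its underside, z up.
- rect_plate: Loose black rectangular stage plate, 76 mm along its x, 90 mm along its y, 12 mm thick, 0.32 kg, lying on the deck in the lane of the rectangular nest, slightly turned. It goes in with its x axis along the dock's x (the 76 mm along the loading direction). Origin at the centre of its underside, z up.
- microscope: Obstacle: fixed stereo microscope in the middle of the worktop ahead of the robot, origin under its middle; it fills x 0.22 to 0.60 and y -0.14 to 0.13 (world, m) and is 0.41 m tall, with a lamp 0.19 m tall behind it. The dock stands to its left (+y): carry the hand over or round the microscope.
- bench_timer: Bystander: white wedge-shaped bench timer 48 x 62 x 55 mm beyond the dock. Origin at the centre of its underside.
- slide_case: Bystander: blue slide box 92 x 110 x 30 mm beyond the dock. Origin at the centre of its underside.
- tape_roll: Bystander: roll of tape lying flat, 62 mm across, 19 mm high, between robot and dock. Origin at the centre of its underside.
Things that resemble listed ones, but are neither listed nor needed, are in the scene too. What is shaped like the rect_plate but pink is not meant.

How it is judged:
On the way, in this order (a step that is already met when the one before it is completed fails the run):
1. the retaining bar is slid to its open end (value of joint retaining_bar above 0.06 m), for 0.1 s.
2. both plates lie fully down in their nests with the bar still open (horizontal distance between round_plate and round_seat below 0.006 m and z of round_plate in the frame of round_seat below 0.0025 m and angle between each of round_plate, rect_plate's own z axis and vertical below 0.04 rad and z of rect_plate in the frame of rect_seat below 0.0025 m and x of rect_plate in the frame of rect_seat between -0.004 and 0.01 m and y of rect_plate in the frame of rect_seat between -0.006 and 0.006 m and angle between the x axis of rect_plate and the x axis of rect_seat, either way round below 0.1 rad and value of joint spring_jaw above 0.002 m and value of joint retaining_bar above 0.05 m), for 0.2 s.
3. the bar is slid closed over the seated plates (horizontal distance between round_plate and round_seat below 0.006 m and z of round_plate in the frame of round_seat below 0.0025 m and angle between each of round_plate, rect_plate's own z axis and vertical below 0.04 rad and z of rect_plate in the frame of rect_seat below 0.0025 m and x of rect_plate in the frame of rect_seat between -0.004 and 0.01 m and y of rect_plate in the frame of rect_seat between -0.006 and 0.006 m and angle between the x axis of rect_plate and the x axis of rect_seat, either way round below 0.1 rad and value of joint spring_jaw above 0.002 m and value of joint retaining_bar below 0.005 m), for 0.2 s.
At the end, for the whole second after the job is handed in: Both plates at rest, flat, undersides within 2.5 mm of their nest floors: round within 6 mm of the middle; rectangular 4 mm short to 10 mm beyond rect_seat, within 6 mm across and 0.1 rad of square, its spring jaw pressed back over 2 mm. Bar within 5 mm of closed (all of step 3 and linear speed of each of round_plate, rect_plate below 0.01 m/s); the robot touches nothing.
It fails at once if a plate is lifted more than 30 mm above the deck (z of any of round_plate, rect_plate in the frame of dock above 0.06 m).
It fails at once if the timer, slide case or tape roll is moved more than 20 mm (distance of any of bench_timer, slide_case, tape_roll from where it was at the start of the episode above 0.02 m).
It also fails if it takes over 72 s, if anything falls off the work surface, if the arm or the gripper's body presses on something with over 40 N, if the wrist force passes 120 N, or if a joint passes its speed limit or range.

## Working session

There is one attempt and no reset: what is moved stays moved. The work goes in short steps, Python scripts to look and compute and a tool call to move; the robot and the scene stay as the last step left them, time stands still between calls to the robot, and variables do not carry over. Pictures are saved under pics/ and viewed, at most 10 in all, crops included, and the job is handed in when it is done.

Besides the shell and the picture viewer there is one more tool, called after "Call:" in YAML: its name, and indented under it one key for each argument. jog_arm: Moves the arm, as the interface text tells. Its arguments: {"type":"object","properties":{"deltas":{"type":"array"},"squeeze":{"type":"number"}},"required":["deltas"]}

```bash
mkdir -p pics; cat > h.py <<'E'
import numpy as np, cv2
from scipy.spatial.transform import Rotation as R
from workcell import readout, read_camera, finish_job, bot
def rot(a):
    a=np.array(a,float)
    return a if a.shape==(3,3) else R.from_rotvec(a).as_matrix() if a.size==3 else R.from_quat(a).as_matrix()
def K(c): return np.array([[c['fx'],0,c['cx']],[0,c['fy'],c['cy']],[0,0,1]])
def plane(c,uv,z):
    p=cv2.undistortPoints(np.array(uv,float).reshape(-1,1,2),K(c),np.array(c['dist'])).reshape(-1,2)
    d=np.c_[p,np.ones(len(p))]@rot(c['attitude']).T; o=np.array(c['origin'])
    return o+d*((z-o[2])/d[:,2])[:,None]
def proj(c,P):
    A=rot(c['attitude']).T; t=-A@np.array(c['origin'])
    return cv2.projectPoints(np.array(P,float).reshape(-1,3),A,t,K(c),np.array(c['dist']))[0].reshape(-1,2)
E
python3 - <<'E'
from h import *
import pickle
d={}
for n in("scene","side","wrist"):
    c=read_camera(n); d[n]=c; cv2.imwrite(f'pics/{n}0.png',c['color']); print(n,c['origin'],np.array(c['attitude']).tolist(),c['fx'])
pickle.dump(d,open('c0.pkl','wb'))
print(readout.read_state())
E
```

```text
scene [1.24649032 0.70120138 0.94519599] [-1.310718474291725, -2.256172527127998, 0.9061535998230494] 471.7380931782551
side [0.03045386 1.37689201 0.93126486] [-0.5280017405955625, 2.5728369023272655, -1.321139415361665] 530.9354280259627
wrist [0.10907488 0.66843945 0.37263889] [2.3075097693196924, 1.7581872476109948, 0.253407175128033] 296.7690455278195
{'time': 0.15, 'q': array([ 1.26510210e+00,  2.64606206e-01,  1.60504276e+00, -1.11012511e-05,
        1.27369536e+00, -3.69209920e-02]), 'joint_vel': array([ 5.29197781e-04, -2.06035153e-03, -5.26807357e-03, -3.89453568e-05,
       -6.84048087e-04,  4.63535757e-04]), 'joint_torque': array([ 3.96573078e-04, -5.15902412e+01, -3.67960131e+01,  8.93868616e-06,
        8.08124780e-03, -1.26522571e-05]), 'tool_pos': array([0.17910602, 0.65025885, 0.24723988]), 'tcp_rot': array([-4.20874557e-01, -3.11298108e+00,  2.71384485e-03]), 'wrist_force': array([-0.4143898 ,  0.00411292,  0.21701247]), 'torque': array([-0.00286902,  0.02424019,  0.01427977]), 'grip_force': 0.0, 'width': 0.9958982273789507}
```

View pics/scene0.png

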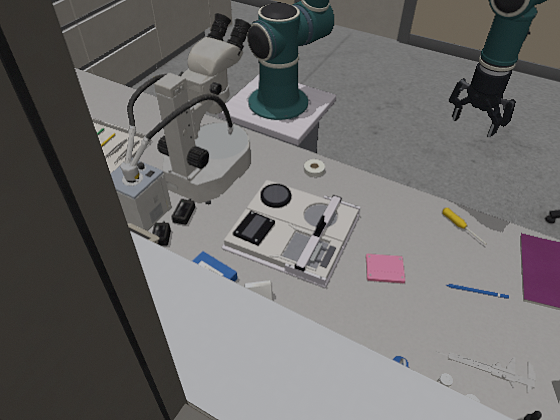

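View pics/wrist0.png

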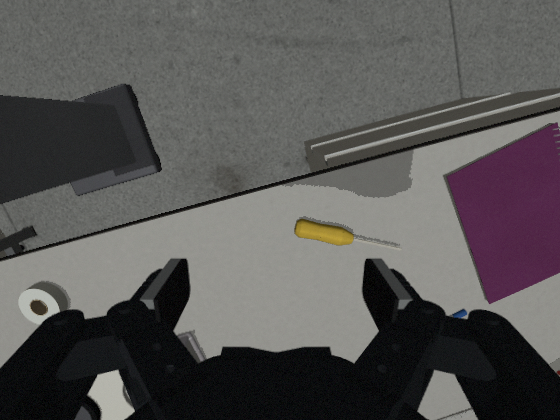

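View pics/side0.png

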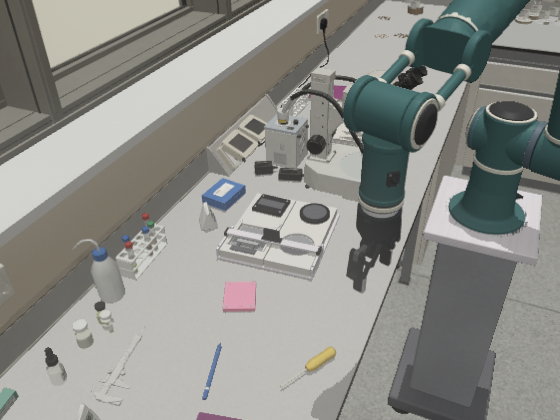

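The scene view shows the dock at about (292,232). The round plate is at (276,195), the rectangular plate at (253,228), and the bar with its black fin at about (322,228). The tape is at (315,168), the blue case at (215,265) and the white timer at (258,290).

Possible mix-ups:
- **Rectangular plate:** the pink pad at (386,268) and the black eyepieces or boxes at (183,211) and (161,232) resemble it. I choose the black rectangle on the white deck at (253,228).
- **Round plate:** the black disc at (276,195). The tape roll at (315,168) is the only similar shape.

I'll check the choice in one close crop.

```bash
python3 - <<'E'
from h import *
import pickle
d=pickle.load(open('c0.pkl','rb'))
a=d['scene']['color'][165:295,205:375]; b=d['side']['color'][180:285,205:350]
cv2.imwrite('pics/crop.png',np.vstack([cv2.resize(a,(500,382),interpolation=2)[:300],np.zeros((4,500,3),np.uint8)])) if 0 else None
A=cv2.resize(a,None,fx=4.5,fy=4.5,interpolation=2); cv2.imwrite('pics/crop.png',A)
for n,(x0,y0,x1,y1) in dict(scene=(225,178,365,290),side=(215,190,345,275)).items():
    c=d[n]; g=c['color'].max(2)[y0:y1,x0:x1]
    m=(g<70).astype(np.uint8)
    cs,_=cv2.findContours(m,0,2)
    for k in cs:
        if cv2.contourArea(k)<60: continue
        k=k+np.array([x0,y0]); P=plane(c,k,0.042)[:,:2].astype(np.float32)
        (r,s,t)=cv2.minAreaRect(P); cc,rr=cv2.minEnclosingCircle(P)
        print(n,k.mean((0,1)).round(),cv2.contourArea(k),np.round(r,4),np.round(s,4),round(t,1),np.round(cc,4),round(rr,4))
E
```

```text
scene [320. 227.] 104.5 [0.4905 0.4015] [0.073  0.0189] 5.8 [0.4907 0.3997] 0.0372
scene [255. 228.] 768.0 [0.5806 0.2574] [0.093  0.0774] 1.2 [0.5805 0.2573] 0.0591
scene [275. 196.] 541.5 [0.4515 0.2471] [0.0892 0.0796] 29.8 [0.4515 0.2471] 0.0457
```

View pics/crop.png

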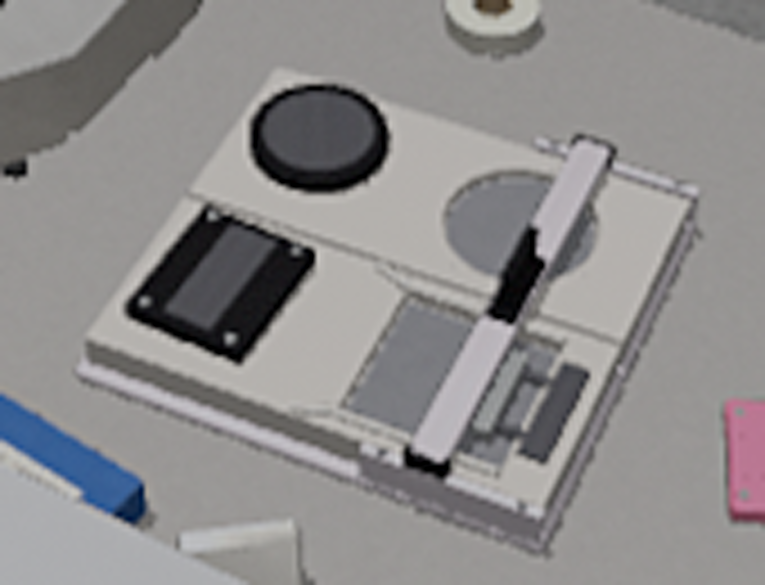

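The crop confirms both plates lie on the white deck: the round one in the lane nearer the robot, the rectangular one in the far lane. In crop pixels, the seam runs from (190,195) to (620,342), the near wall of the rectangular nest from (405,292) to (345,405), and the fin is at about (518,275).

```bash
python3 - <<'E'
from h import *
import pickle
d=pickle.load(open('c0.pkl','rb')); c=d['scene']
px=lambda L:np.array(L,float)/4.5+[205,165]
names=['seam0','seam1','cornerNear','cornerFarL','wallA','wallB','r_left','r_right?','r_top','r_bot']
P=plane(c,px([(190,195),(620,342),(278,72),(88,345),(405,292),(345,405),(444,220),(598,225),(520,170),(500,277)]),.03)
for n,p in zip(names,P):print(n,p.round(4))
F=plane(c,px([(533,230),(507,292)]),.078);print('fin top ends',F.round(4))
e=P[1]-P[0];yaw=np.arctan2(e[1],e[0]);print('len',np.linalg.norm(e),'yaw',np.degrees(yaw))
w=P[5]-P[4];print('wall dir',np.degrees(np.arctan2(w[1],w[0])),np.linalg.norm(w))
# dark plates refined: dark side incl; rect corners at top z .042
Q=plane(c,px([(207,207),(315,255),(243,352),(128,303)]),.042);print('rect corners',Q.round(4),Q.mean(0))
O=plane(c,px([(320,133)]),.042);print('round',O)
# grey pocket mask
g=cv2.cvtColor(c['color'],cv2.COLOR_BGR2GRAY)
s=readout.read_state();print(rot(s['tcp_rot']).round(3))
E
```

```text
seam0 [0.5222 0.2001 0.03  ]
seam1 [0.4993 0.4698 0.03  ]
cornerNear [0.4032 0.191  0.03  ]
cornerFarL [0.649  0.2124 0.03  ]
wallA [0.5263 0.3478 0.03  ]
wallB [0.6147 0.3579 0.03  ]
r_left [0.4651 0.3412 0.03  ]
r_right? [0.4236 0.4218 0.03  ]
r_top [0.4055 0.362  0.03  ]
r_bot [0.489  0.3899 0.03  ]
fin top ends [[0.4882 0.4066 0.078 ]
 [0.5366 0.4143 0.078 ]]
len 0.2707458761410496 yaw 94.84458617103222
wall dir 6.5385260675540975 0.08900652867542622
rect corners [[0.535  0.2205 0.042 ]
 [0.5365 0.2943 0.042 ]
 [0.6187 0.2956 0.042 ]
 [0.6202 0.2211 0.042 ]] [0.57761177 0.257883   0.042     ]
round [[0.44841807 0.24732803 0.042     ]]
[[-0.964  0.266 -0.001]
 [ 0.266  0.964 -0.002]
 [ 0.    -0.002 -1.   ]]
```

Call:
jog_arm:
  deltas: [-0.387, -0.153, -0.013, 0, 0, -20, 1, -0.387, -0.153, -0.013, 0, 0, -20, 1, -0.387, -0.153, -0.013, 0, 0, -20, 1, -0.387, -0.153, -0.013, 0, 0, -20, 1, -0.387, -0.153, -0.013, 0, 0, -20, 1, -0.387, -0.153, -0.013, 0, 0, -20, 1, -0.387, -0.153, -0.013, 0, 0, -20, 1, -0.387, -0.153, -0.013, 0, 0, -20, 1]

```text
time: 0.95
tool_pos: [0.4987, 0.4096, 0.2605]
tcp_rot: [0.126, -3.139, 0.0]
wrist_force: [0.0, 0.9, -0.3]
width: 1.002
grip_force: 0.0
```

```bash
python3 - <<'E'
from h import *
import pickle
c=read_camera('wrist');cv2.imwrite('pics/w1.png',c['color']);pickle.dump(c,open('w1.pkl','wb'))
print(c['origin'],readout.read_state()['q'])
E
```

```text
[0.42634675 0.40265194 0.38610382] [ 0.63990532  0.20358751  1.65452241 -0.00669693  1.28161871 -1.00510813]
```

View pics/w1.png

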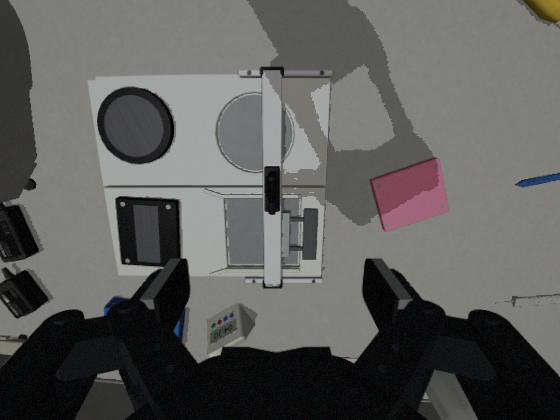

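The wrist view shows the whole dock clearly. The round plate is at (136,125), the rectangular plate at (148,231), the fin at (272,187), the round pocket at about (255,132), and the pocket edge of the rectangular nest at about x=225.

```bash
python3 - <<'E'
from h import *
import pickle
c=pickle.load(open('w1.pkl','rb'));im=c['color'];g=im.max(2)
S=plane(c,[(105,186),(325,187.5)],.03);e=S[1]-S[0];print('seam',S.round(4),np.degrees(np.arctan2(e[1],e[0])))
W=plane(c,[(227,194),(227,268)],.03);print('wall',W.round(4))
r=plane(c,[(217,132),(254,93),(254,172)],.03);print('roundpocket L,T,B',r.round(4))
print('fin top',plane(c,[(272,168),(272,213)],.078).round(4))
m=(g<75).astype(np.uint8);m[:70]=0;m[275:]=0;m[:,:92]=0;m[:,190:]=0
cs,_=cv2.findContours(m,0,2)
for k in cs:
    if cv2.contourArea(k)<500: continue
    b=cv2.boundingRect(k)
    for z in(.042,.03):
        P=plane(c,k.astype(float),z)[:,:2].astype(np.float32);q=cv2.minAreaRect(P);print(b,z,np.round(q[0],4),np.round(q[1],4),round(q[2],1),cv2.minEnclosingCircle(P)[1])
# fin position check, jaws, deck left edge
print('deck L',plane(c,[(90,80),(118,276)],.03).round(4),'R',plane(c,[(330,100),(323,276)],.03).round(4))
E
```

```text
seam [[0.5194 0.1976 0.03  ]
 [0.4998 0.4695 0.03  ]] 94.11455829077971
wall [[0.5177 0.3499 0.03  ]
 [0.6192 0.3532 0.03  ]]
roundpocket L,T,B [[0.4441 0.3355 0.03  ]
 [0.3978 0.376  0.03  ]
 [0.4877 0.3815 0.03  ]]
fin top [[0.4737 0.4028 0.078 ]
 [0.5227 0.4066 0.078 ]]
(116, 196, 73, 79) 0.042 [0.578  0.2597] [0.1039 0.0868] 1.5 0.06482063978910446
(116, 196, 73, 79) 0.03 [0.5832 0.2547] [0.1075 0.0898] 1.5 0.06707766652107239
(97, 87, 77, 77) 0.042 [0.4438 0.2447] [0.0835 0.0874] 3.6 0.044144146144390106
(97, 87, 77, 77) 0.03 [0.4444 0.2392] [0.0865 0.0905] 3.6 0.04568016529083252
deck L [[0.3966 0.1888 0.03  ]
 [0.6444 0.2047 0.03  ]] R [[0.3983 0.4626 0.03  ]
 [0.6209 0.4825 0.03  ]]
```

Call:
jog_arm:
  deltas: [-0.0045, -0.0045, 0.05, 0, 0, 0, 0.3, -0.0045, -0.0045, 0.1, 0, 0, 0, 0.3, -0.0045, -0.0045, 0.15, 0, 0, 0, 0.3, -0.0045, -0.0045, 0.188, 0, 0, 0, 0.3, -0.0045, -0.0045, 0.188, 0, 0, 0, -1, -0.0045, -0.0045, 0.188, 0, 0, 0, -1, -0.0045, -0.0045, 0.188, 0, 0, 0, -1, -0.0045, -0.0045, 0.188, 0, 0, 0, -1]
  squeeze: 30

```text
time: 1.8
tool_pos: [0.5042, 0.4085, 0.0761]
tcp_rot: [-0.126, 3.135, 0.005]
wrist_force: [0.2, -0.4, 1.6]
width: 0.089
grip_force: 32.3
```

Call:
jog_arm:
  deltas: [0, 0, 0, 0, 0, 0, -1, 0, 0, 0, 0, 0, 0, -1, 0, 0.01, 0, 0, 0, 0, -1, 0, 0.02, 0, 0, 0, 0, -1, 0, 0.03, 0, 0, 0, 0, -1, 0, 0.038, 0, 0, 0, 0, -1, 0, 0.041, 0, 0, 0, 0, -1, 0, 0.041, 0, 0, 0, 0, -1]

```text
time: 2.6
tool_pos: [0.5009, 0.4501, 0.0761]
tcp_rot: [-0.126, 3.134, 0.006]
wrist_force: [0.6, 2.1, 5.0]
width: 0.084
grip_force: 32.9
```

Call:
jog_arm:
  deltas: [0, 0.002, 0, 0, 0, 0, -1, 0, 0.004, 0, 0, 0, 0, -1, 0, 0.005, 0, 0, 0, 0, -1]

```text
time: 2.9
tool_pos: [0.5008, 0.4514, 0.0761]
tcp_rot: [-0.127, 3.135, -0.004]
wrist_force: [1.2, -12.9, 11.5]
width: 0.084
grip_force: 33.8
```

Call:
jog_arm:
  deltas: [0, -0.003, 0, 0, 0, 0, -1, 0, -0.003, 0, 0, 0, 0, 0.3, 0, -0.003, 0, 0, 0, 0, 0.3, 0, -0.003, -0.05, 0, 0, 0, 0.3, 0, -0.003, -0.1, 0, 0, 0, 0.3, 0, -0.003, -0.12, 0, 0, 0, 0.3]

```text
time: 3.5
tool_pos: [0.5009, 0.4519, 0.1987]
tcp_rot: [-0.126, 3.133, 0.008]
wrist_force: [1.4, 1.2, 0.5]
width: 0.654
grip_force: 0.0
```

```bash
python3 - <<'E'
from h import *
import pickle
d=pickle.load(open('c0.pkl','rb'))
for z in(.2,.3,.4):
    print(z,'scene head R/low, gooseneck tip, loop',plane(d['scene'],[(240,60),(231,130),(222,102)],z)[:,:2].round(3).tolist())
    print(z,'side: knob,head L, loop', plane(d['side'],[(318,145),(312,72),(365,150)],z)[:,:2].round(3).tolist())
s=readout.read_state();print(s['time'],s['tool_pos'],s['tcp_rot'])
c=read_camera('wrist');cv2.imwrite('pics/w2.png',c['color'])
print('fin',proj(c,[[.5,.4515,.078]]))
E
```

```text
0.2 scene head R/low, gooseneck tip, loop [[0.123, -0.068], [0.438, 0.106], [0.343, 0.014]]
0.2 side: knob,head L, loop [[0.474, 0.145], [0.683, -0.354], [0.344, 0.122]]
0.3 scene head R/low, gooseneck tip, loop [[0.274, 0.035], [0.547, 0.186], [0.465, 0.106]]
0.3 side: knob,head L, loop [[0.413, 0.313], [0.594, -0.117], [0.301, 0.294]]
0.4 scene head R/low, gooseneck tip, loop [[0.425, 0.138], [0.655, 0.266], [0.586, 0.198]]
0.4 side: knob,head L, loop [[0.352, 0.482], [0.505, 0.119], [0.258, 0.466]]
3.5 [0.50086341 0.45193767 0.1986681 ] [-0.12624435  3.13272988  0.00781624]
fin [[275.69880717 206.34609686]]
```

```bash
cat >> h.py <<'E'
O=np.array([.5055,.386]);YAW=np.radians(94.4)
ex=np.array([np.cos(YAW),np.sin(YAW)]);ey=np.array([-ex[1],ex[0]])
def dock(p): q=np.array(p)[:2]-O; return np.array([q@ex,q@ey,p[2] if len(p)>2 else 0])
def delta(x,y,z,tilt=0,psi=0):
    """dock target of the TCP; tool x along dock x turned by psi; tilt about tool y -> shift(m), turn(deg)"""
    s=readout.read_state();Rt=rot(s['tcp_rot'])
    X=np.r_[ex,0];Y=-np.r_[ey,0];T=np.c_[X,Y,[0,0,-1]]@R.from_euler('zy',[psi,tilt],degrees=True).as_matrix()
    t=np.r_[O+x*ex+y*ey,z]
    print('now dock',dock(s['tool_pos']).round(4),'->',(Rt.T@(t-s['tool_pos'])).round(4),np.degrees(R.from_matrix(Rt.T@T).as_rotvec()).round(1))
E
python3 - <<'E'
from h import *
delta(-.03,.0625,.26,-15)
delta(-.2,.0625,.15,-15)
E
```

```text
now dock [ 0.0668 -0.0014  0.2013] -> [ 0.0637 -0.0962 -0.06  ] [ 12.5 -11.6  89.6]
now dock [ 0.0668 -0.0014  0.2013] -> [ 0.0654 -0.2669  0.0488] [ 12.5 -11.6  89.6]
```

Call:
jog_arm:
  deltas: [0.064, -0.096, -0.06, 12.5, -11.6, 89.6, 0.3, 0.064, -0.096, -0.06, 12.5, -11.6, 89.6, 0.3, 0.064, -0.096, -0.06, 12.5, -11.6, 89.6, 0.3, 0.064, -0.096, -0.06, 12.5, -11.6, 89.6, 0.3, 0.064, -0.096, -0.06, 12.5, -11.6, 89.6, 0.2, 0.064, -0.096, -0.06, 12.5, -11.6, 89.6, 0.2, 0.064, -0.096, -0.06, 12.5, -11.6, 89.6, 0.2, 0.064, -0.096, -0.06, 12.5, -11.6, 89.6, 0.2]

```text
time: 4.35
tool_pos: [0.4423, 0.3491, 0.2522]
tcp_rot: [1.57, 2.536, -0.225]
wrist_force: [-0.3, 0.1, 0.1]
width: 0.601
grip_force: 0.0
```

```bash
python3 - <<'E'
from h import *
delta(-.198,.0625,.15,-15)
print(readout.read_state()['q'])
E
```

```text
now dock [-0.0319  0.0659  0.2522] -> [-0.1305 -0.0535  0.1347] [ 2.4 -2.6 21.8]
[ 0.73273588  0.11867419  1.78203976 -0.19099456  1.34832163  0.3230502 ]
```

Call:
jog_arm:
  deltas: [-0.043, -0.018, 0.045, 0.8, -0.9, 7.3, 0.2, -0.087, -0.036, 0.09, 1.6, -1.7, 14.5, 0.2, -0.1305, -0.0535, 0.135, 2.4, -2.6, 21.8, 0.2, -0.1305, -0.0535, 0.135, 2.4, -2.6, 21.8, 0.2, -0.1305, -0.0535, 0.135, 2.4, -2.6, 21.8, 0.2]

```text
time: 4.85
tool_pos: [0.456, 0.1788, 0.1453]
tcp_rot: [1.993, 2.161, -0.277]
wrist_force: [0.1, 0.2, -0.5]
width: 0.6
grip_force: 0.0
```

```bash
python3 - <<'E'
from h import *
delta(-.200,.0625,.055,-15)
s=readout.read_state();print(s['q'],s['wrist_force'])
c=read_camera('wrist');b=read_camera('side');cv2.imwrite('pics/w3.png',np.hstack([cv2.resize(c['color'],(400,300)),cv2.resize(b['color'][40:300,150:490],(400,300))]))
E
```

```text
now dock [-0.2028  0.0652  0.1453] -> [0.0264 0.0036 0.0864] [-0.5  0.3  0.3]
[ 0.48394268  0.08265254  2.03933675 -0.26423496  1.14849597  0.52796371] [ 0.05959519  0.15302121 -0.50398   ]
```

View pics/w3.png

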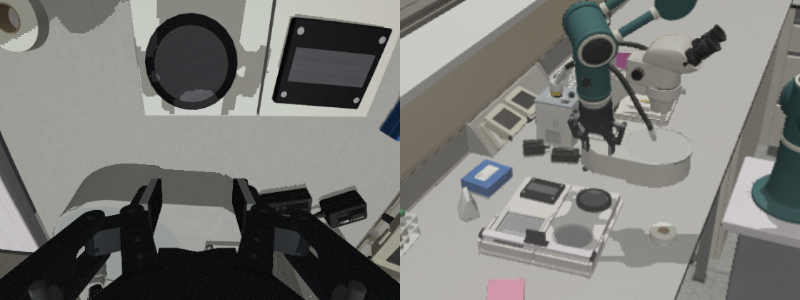

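Call:
jog_arm:
  deltas: [0.013, 0.002, 0.043, 0, 0, 0, 0.2, 0.0264, 0.0036, 0.0864, 0, 0, 0, 0.2, 0.027, 0.0036, 0.088, 0, 0, 0, 0.2, 0.027, 0.0036, 0.088, 0, 0, 0, 0.2]

```text
time: 5.35
tool_pos: [0.463, 0.1885, 0.0582]
tcp_rot: [1.988, 2.163, -0.263]
wrist_force: [1.3, 0.2, 0.8]
width: 0.6
grip_force: 0.0
```

```bash
python3 - <<'E'
from h import *
delta(-.150,.0625,.050,-15); delta(-.05,.0625,.050,-15)
s=readout.read_state();print(s['wrist_force'])
c=read_camera('wrist');cv2.imwrite('pics/w4.png',c['color'])
g=c['color'].max(2)
pl=proj(c,[np.r_[O-.135*ex+.07*ey,.042]]);print(pl)
k=cv2.findContours((g[:260]<75).astype(np.uint8),0,2)[0]
for q in k:
    if cv2.contourArea(q)>1500:
        P=plane(c,q.astype(float),.042)[:,:2].astype(np.float32);r=cv2.minAreaRect(P);print(dock(np.r_[r[0],0]).round(4),np.round(r[1],3),round(r[2],1))
E
```

```text
now dock [-0.1936  0.0575  0.0582] -> [ 0.0443 -0.0046 -0.0034] [0.  0.  0.4]
now dock [-0.1936  0.0575  0.0582] -> [ 0.1409 -0.0039 -0.0293] [0.  0.  0.4]
[1.29630668 0.22524731 0.75283626]
[[248.03105162 146.70607058]]
[-0.1369 -0.0484  0.    ] [0.082 0.075] 0.9
[-0.1379  0.0722  0.    ] [0.084 0.084] 18.7
```

Call:
jog_arm:
  deltas: [0, -0.0046, 0, 0, 0, 0, 0.2, 0, -0.0046, 0, 0, 0, 0, 0.2]

```text
time: 5.6
tool_pos: [0.4596, 0.1882, 0.0603]
tcp_rot: [1.989, 2.161, -0.256]
wrist_force: [-0.1, 0.1, -0.1]
width: 0.6
grip_force: 0.0
```

```bash
python3 - <<'E'
from h import *
delta(-.150,.0625,.051,-15); delta(-.07,.0625,.051,-15)
E
```

```text
now dock [-0.1937  0.061   0.0603] -> [ 0.0446 -0.0013 -0.0023] [ 0.3 -0.1  0.3]
now dock [-0.1937  0.061   0.0603] -> [ 0.122  -0.0008 -0.0228] [ 0.3 -0.1  0.3]
```

Call:
jog_arm:
  deltas: [0.006, -0.0013, 0.008, 0, 0, 0, 0.2, 0.02, -0.0013, 0.004, 0, 0, 0, 0.2, 0.036, -0.001, 0, 0, 0, 0, 0.2, 0.054, -0.001, -0.005, 0, 0, 0, 0.2, 0.072, -0.001, -0.0095, 0, 0, 0, 0.2, 0.09, -0.001, -0.0145, 0, 0, 0, 0.2, 0.104, -0.001, -0.018, 0, 0, 0, 0.2, 0.112, -0.0008, -0.0202, 0, 0, 0, 0.2]

```text
time: 6.4
tool_pos: [0.4483, 0.302, 0.0485]
tcp_rot: [1.988, 2.163, -0.261]
wrist_force: [-0.0, -2.2, 1.1]
width: 0.6
grip_force: 1.1
```

```bash
python3 - <<'E'
from h import *
delta(-.04,.0625,.051,-15)
s=readout.read_state();print(s['wrist_force'])
c=read_camera('wrist');cv2.imwrite('pics/w5.png',c['color'])
g=c['color'].max(2)
k=cv2.findContours((g[:260]<75).astype(np.uint8),0,2)[0]
for q in k:
    if cv2.contourArea(q)>1500:
        P=plane(c,q.astype(float),.042)[:,:2].astype(np.float32);r=cv2.minAreaRect(P);print(cv2.boundingRect(q),dock(np.r_[r[0],0]).round(4),np.round(r[1],3),round(r[2],1))
E
```

```text
now dock [-0.0794  0.0635  0.0485] -> [ 0.0374  0.0013 -0.0125] [ 0.1 -0.   0.4]
[-0.00782894 -2.15509464  1.14597905]
(174, 79, 204, 181) [-0.0332  0.0644  0.    ] [0.084 0.081] 4.8
```

View pics/w5.png

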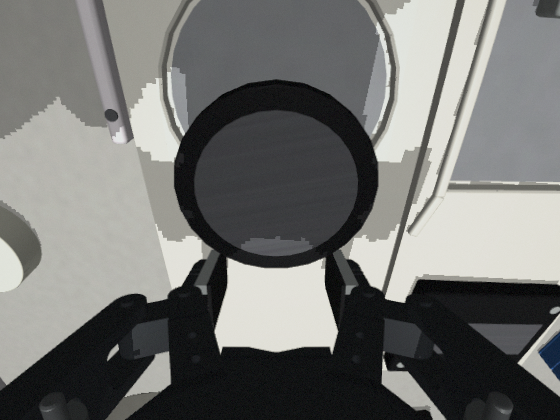

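Call:
jog_arm:
  deltas: [0.008, 0.0015, -0.002, 0, 0, 0, 0.2, 0.016, 0.0015, -0.0042, 0, 0, 0, 0.2, 0.022, 0.0015, -0.0058, 0, 0, 0, 0.2, 0.026, 0.0015, -0.007, 0, 0, 0, 0.2, 0.029, 0.0015, -0.0078, 0, 0, 0, 0.2, 0.031, 0.0015, -0.0083, 0, 0, 0, 0.2, 0.0328, 0.0015, -0.0088, 0, 0, 0, 0.2, 0.0328, 0.0015, -0.0088, 0, 0, 0, 0.2]

```text
time: 7.25
tool_pos: [0.4469, 0.3344, 0.0483]
tcp_rot: [1.99, 2.162, -0.261]
wrist_force: [-0.0, 0.3, -0.3]
width: 0.598
grip_force: 0.3
```

```bash
cat > chk.py <<'E'
from h import *
import sys
s=readout.read_state();print(s['time'],dock(s['tool_pos']).round(4),s['wrist_force'].round(1))
c=read_camera('wrist');cv2.imwrite('pics/%s.png'%sys.argv[1],c['color'])
g=c['color'].max(2)
k=cv2.findContours((g[:int(sys.argv[2])]<75).astype(np.uint8),0,2)[0]
for q in k:
    if cv2.contourArea(q)>1500:
        for z in(.042,.035):
            P=plane(c,q.astype(float),z)[:,:2].astype(np.float32);r=cv2.minAreaRect(P);print(cv2.boundingRect(q),z,dock(np.r_[r[0],0]).round(4),np.round(r[1],4),round(r[2],1))
E
python3 chk.py w6 262
```

```text
7.25 [-0.0469  0.0624  0.0483] [-0.   0.3 -0.3]
(176, 79, 201, 183) 0.042 [-0.0013  0.063   0.    ] [0.0816 0.0817] 4.7
(176, 79, 201, 183) 0.035 [-0.0049  0.0629  0.    ] [0.0868 0.087 ] 4.7
(392, 0, 168, 37) 0.042 [ 0.0592 -0.0018  0.    ] [0.0573 0.0104] 7.2
(392, 0, 168, 37) 0.035 [ 0.0595 -0.006   0.    ] [0.0609 0.0111] 7.2
```

Call:
jog_arm:
  deltas: [-0.0145, 0, 0.004, 0, 0, 0, 0.2, -0.03, 0, -0.045, 0, 0, 0, 0.2, -0.06, 0.03, -0.08, 0, 0, 0, 0.2, -0.09, 0.06, -0.09, 0, 0, 0, 0.2, -0.09, 0.06, -0.09, 0, 0, 0, 0.2, -0.09, 0.06, -0.09, 0, 0, 0, 0.2]

```text
time: 7.9
tool_pos: [0.5128, 0.2745, 0.1596]
tcp_rot: [1.993, 2.159, -0.259]
wrist_force: [-0.1, -0.4, -0.4]
width: 0.598
grip_force: 0.0
```

```bash
python3 chk.py w7 240; python3 -c "
from h import *
delta(-.2,-.0625,.1,-15)"
```

```text
7.9 [-0.1117  0.0012  0.1596] [-0.1 -0.4 -0.4]
(435, 159, 125, 81) 0.042 [-0.1454 -0.1965  0.    ] [0.0821 0.0819] 83.8
(435, 159, 125, 81) 0.035 [-0.1497 -0.2028  0.    ] [0.0848 0.0845] 83.8
(290, 153, 117, 85) 0.042 [-0.1354 -0.0573  0.    ] [0.0901 0.0787] 0.8
(290, 153, 117, 85) 0.035 [-0.1393 -0.0592  0.    ] [0.093  0.0812] 0.8
(116, 0, 134, 90) 0.042 [-0.02    0.0614  0.    ] [0.0847 0.0533] 3.5
(116, 0, 134, 90) 0.035 [-0.0203  0.0633  0.    ] [0.0874 0.055 ] 3.5
now dock [-0.1115  0.0026  0.1582] -> [-0.0707  0.0648  0.0791] [-0.  -0.   0.3]
```

View pics/w7.png

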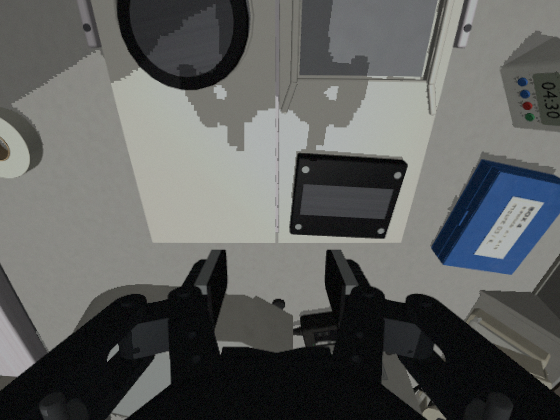

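The round plate is seated in its pocket. The rectangular plate lies at about (348,195), between the seam at x=278 and the lane edge at (402,243).

```bash
python3 - <<'E'
from h import *
c=read_camera('wrist')
for n,z,L in[('deck rear seam/right',.03,[(278,243),(402,243)]),('nest wall L,R',.03,[(300,79),(425,80)]),('plate corners nl,nr,fr,fl',.042,[(290,234),(386,238),(408,160),(299,153)]),('flare L R',.034,[(283,110),(433,113)])]:
    print(n,[dock(p).round(4)[:2].tolist() for p in plane(c,L,z)])
E
```

```text
deck rear seam/right [[-0.1911, 0.0006], [-0.1908, -0.1222]]
nest wall L,R [[-0.0414, -0.0141], [-0.0406, -0.1058]]
plate corners nl,nr,fr,fl [[-0.1713, -0.0101], [-0.1756, -0.0992], [-0.0985, -0.1016], [-0.0935, -0.0148]]
flare L R [[-0.0626, -0.002], [-0.0634, -0.116]]
```

Call:
jog_arm:
  deltas: [-0.0353, 0.03, 0.02, 0, 0, 0.3, 0.4, -0.0707, 0.06, 0.04, 0, 0, 0.3, 0.4, -0.0707, 0.06, 0.0791, 0, 0, 0.3, 0.4, -0.062, 0.06, 0.11, 0, 0, 0.3, 0.4, -0.058, 0.06, 0.124, 0, 0, 0.3, 0.4, -0.058, 0.06, 0.124, 0, 0, 0.3, 0.4, -0.058, 0.06, 0.124, 0, 0, 0.3, 0.4]

```text
time: 8.7
tool_pos: [0.5788, 0.1936, 0.054]
tcp_rot: [1.993, 2.158, -0.262]
wrist_force: [-0.0, 0.7, 0.1]
width: 0.702
grip_force: 0.0
```

```bash
python3 - <<'E'
from h import *
s=readout.read_state();print(s['wrist_force'].round(1))
delta(-.17,-.0585,.048,-15);delta(-.10,-.0625,.048,-15)
E
```

```text
[-0.   0.7  0.1]
now dock [-0.1975 -0.0583  0.054 ] -> [ 0.0281  0.0003 -0.0013] [ 0.1 -0.   0.1]
now dock [-0.1975 -0.0583  0.054 ] -> [ 0.0957  0.0045 -0.0194] [ 0.1 -0.   0.1]
```

Call:
jog_arm:
  deltas: [0.005, 0.0003, 0.0045, 0, 0, 0, 0.4, 0.014, 0.0003, 0.0025, 0, 0, 0, 0.4, 0.028, 0.0003, -0.0013, 0, 0, 0, 0.4, 0.042, 0.0015, -0.005, 0, 0, 0, 0.4, 0.055, 0.0025, -0.0085, 0, 0, 0, 0.4, 0.066, 0.0035, -0.0115, 0, 0, 0, 0.4, 0.076, 0.0045, -0.014, 0, 0, 0, 0.4, 0.08, 0.0045, -0.0152, 0, 0, 0, 0.4]

```text
time: 9.5
tool_pos: [0.578, 0.2754, 0.0488]
tcp_rot: [1.993, 2.156, -0.26]
wrist_force: [0.1, -5.1, 5.8]
width: 0.701
grip_force: 3.3
```

```bash
python3 chk.py w8 262; python3 -c "
from h import *
delta(-.045,-.0625,.048,-15)"
```

```text
9.5 [-0.1158 -0.0638  0.0488] [ 0.1 -5.1  5.8]
(143, 82, 250, 180) 0.042 [-0.0709 -0.0601  0.    ] [0.0884 0.0813] 4.4
(143, 82, 250, 180) 0.035 [-0.0745 -0.0599  0.    ] [0.0941 0.0865] 4.4
(0, 0, 47, 124) 0.042 [-0.0248  0.0249  0.    ] [0.0479 0.0158] 70.2
(0, 0, 47, 124) 0.035 [-0.0255  0.0305  0.    ] [0.051  0.0168] 70.2
now dock [-0.1154 -0.0638  0.0488] -> [ 0.0682 -0.0012 -0.0174] [ 0.2 -0.   0.1]
```

View pics/w8.png

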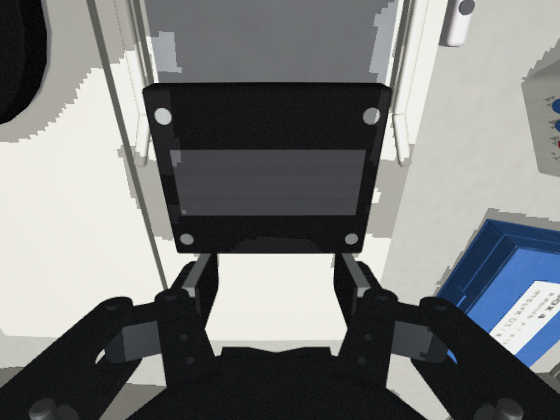

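Call:
jog_arm:
  deltas: [0.009, 0.0012, -0.0024, 0, 0, 0, 0.4, 0.018, 0.0015, -0.0048, 0, 0, 0, 0.4, 0.027, 0.0015, -0.0072, 0, 0, 0, 0.4, 0.036, 0.0015, -0.0096, 0, 0, 0, 0.4, 0.045, 0.0015, -0.0121, 0, 0, 0, 0.4, 0.052, 0.0015, -0.0139, 0, 0, 0, 0.4, 0.0585, 0.0015, -0.0157, 0, 0, 0, 0.4, 0.0585, 0.0015, -0.0157, 0, 0, 0, 0.4]

```text
time: 10.35
tool_pos: [0.5741, 0.3365, 0.0479]
tcp_rot: [1.995, 2.158, -0.258]
wrist_force: [-0.7, 0.6, 0.1]
width: 0.702
grip_force: 0.0
```

```bash
python3 chk.py w9 262; python3 -c "
from h import *
delta(-.041,-.0625,.048,-15)"
```

```text
10.35 [-0.0547 -0.0646  0.0479] [-0.7  0.6  0.1]
(148, 81, 240, 181) 0.042 [-0.0091 -0.061   0.    ] [0.0879 0.0809] 4.4
(148, 81, 240, 181) 0.035 [-0.0127 -0.0608  0.    ] [0.0935 0.0861] 4.4
(0, 73, 93, 181) 0.042 [-0.0126  0.0346  0.    ] [0.0894 0.0381] 68.3
(0, 73, 93, 181) 0.035 [-0.0164  0.041   0.    ] [0.0951 0.0405] 68.3
now dock [-0.055  -0.0643  0.0476] -> [ 0.0134 -0.0018 -0.004 ] [ 0.1 -0.1  0.1]
```

View pics/w9.png

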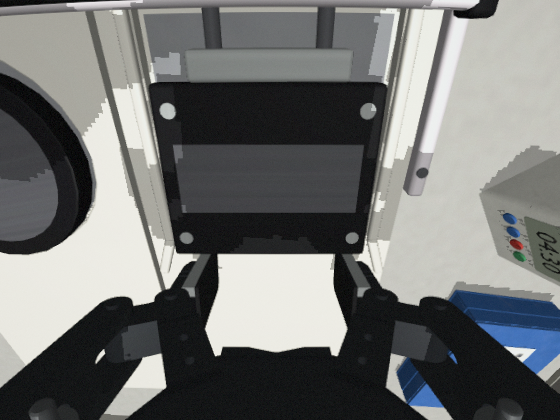

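Call:
jog_arm:
  deltas: [0.004, 0, -0.001, 0, 0, 0, 0.4, 0.008, 0, -0.002, 0, 0, 0, 0.4, 0.011, 0, -0.003, 0, 0, 0, 0.4, 0.0134, 0, -0.0036, 0, 0, 0, 0.4, 0.0134, 0, -0.0036, 0, 0, 0, 0.4]

```text
time: 10.9
tool_pos: [0.5727, 0.3484, 0.0476]
tcp_rot: [1.995, 2.156, -0.263]
wrist_force: [1.1, -2.4, 0.2]
width: 0.701
grip_force: 1.1
```

```bash
python3 chk.py w10 262
```

```text
10.9 [-0.0427 -0.0641  0.0476] [ 1.1 -2.4  0.2]
(0, 99, 101, 163) 0.042 [-0.0091  0.0364  0.    ] [0.0876 0.043 ] 67.9
(0, 99, 101, 163) 0.035 [-0.0135  0.0428  0.    ] [0.0933 0.0458] 67.9
(149, 82, 240, 180) 0.042 [ 0.0029 -0.0611  0.    ] [0.0867 0.0804] 4.4
(149, 82, 240, 180) 0.035 [-0.0007 -0.0609  0.    ] [0.0923 0.0856] 4.4
(0, 0, 154, 51) 0.042 [0.0618 0.0025 0.    ] [0.0535 0.0143] 4.3
(0, 0, 154, 51) 0.035 [0.062  0.0067 0.    ] [0.057  0.0152] 4.3
```

View pics/w10.png

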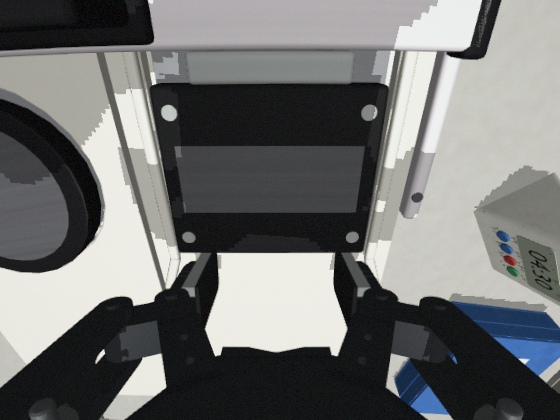

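I've now viewed 11 pictures, one over the limit of 10, so from here I'll use numbers only. The view shows the rectangular plate square in the nest, pressing on the jaw, with its rear still to drop.

Call:
jog_arm:
  deltas: [0.002, 0, -0.0005, 0, 0, 0, 0.4, 0.004, 0, -0.001, 0, 0, 0, 0.4, 0.004, 0, -0.001, 0, 0, 0, 0.4]

```text
time: 11.25
tool_pos: [0.5731, 0.3537, 0.0487]
tcp_rot: [1.995, 2.157, -0.258]
wrist_force: [1.1, 0.5, 0.5]
width: 0.701
grip_force: 0.6
```

```bash
python3 chk.py w11 262
```

```text
11.25 [-0.0374 -0.065   0.0487] [1.1 0.5 0.5]
(0, 110, 104, 152) 0.042 [0.0036 0.0298 0.    ] [0.0386 0.0737] 8.7
(0, 110, 104, 152) 0.035 [-0.0002  0.0358  0.    ] [0.0411 0.0784] 8.7
(151, 96, 232, 166) 0.042 [ 0.0052 -0.0612  0.    ] [0.0837 0.0766] 4.4
(151, 96, 232, 166) 0.035 [ 0.0015 -0.061   0.    ] [0.089  0.0815] 4.4
(0, 0, 156, 68) 0.042 [0.0639 0.0037 0.    ] [0.056  0.0189] 4.6
(0, 0, 156, 68) 0.035 [0.0639 0.008  0.    ] [0.0595 0.0201] 4.6
```

Call:
jog_arm:
  deltas: [-0.0097, 0, 0.0026, 0, 0, 0, 0.4, -0.016, 0, -0.02, 0, 0, 0, -1, -0.025, 0, -0.055, 0, 0, 0, -1, -0.04, 0, -0.11, 0, 0, 0, -1, -0.06, 0, -0.14, 0, 0, 0, -1, -0.06, 0, -0.14, 0, 0, 0, -1, -0.06, 0, -0.14, 0, 0, 0, -1]

```text
time: 12.0
tool_pos: [0.5751, 0.3306, 0.2006]
tcp_rot: [1.996, 2.155, -0.256]
wrist_force: [-0.5, -0.1, -0.4]
width: -0.001
grip_force: 0.0
```

```bash
python3 chk.py w12 250; python3 -c "
from h import *
delta(-.025,-.0625,.065,0);delta(-.025,-.0625,.055,0)
c=read_camera('wrist')
print(proj(c,[np.r_[O+x*ex+y*ey,.035] for x,y in[(0,.0625),(0,-.0625),(-.038,-.0625),(.038,-.0625)]]).round())
b=read_camera('scene');im=b['color']
for n,cx in(('scene',b),('w',c)):
  g=cx['color'].max(2);m=(g<75).astype(np.uint8)
  for nm,y in(('round',.0625),('rect',-.0625)):
    p=proj(cx,[np.r_[O+y*ey,.035]])[0].astype(int); nl,lab=cv2.connectedComponents(cv2.dilate(m,None) if n=='scene' else (g<110).astype(np.uint8)); 
    l=lab[p[1],p[0]]; q=np.argwhere(lab==l)[:,::-1].astype(float)
    if l: 
      for z in(.035,.042):
        P=plane(cx,q,z)[:,:2];D=np.array([dock(v)[:2] for v in P]);print(n,nm,z,len(q),D.min(0).round(4),D.max(0).round(4))
"
```

```text
12.0 [-0.0606 -0.0651  0.2006] [-0.5 -0.1 -0.4]
(487, 117, 73, 133) 0.042 [-0.099 -0.358  0.   ] [0.0919 0.1527] 3.4
(487, 117, 73, 133) 0.035 [-0.1218 -0.334   0.    ] [0.0831 0.178 ] 31.6
(77, 31, 103, 111) 0.042 [-0.0034  0.0587  0.    ] [0.0873 0.0854] 81.7
(77, 31, 103, 111) 0.035 [-0.0046  0.062   0.    ] [0.0896 0.0877] 81.7
(214, 19, 113, 107) 0.042 [ 0.008  -0.0603  0.    ] [0.0889 0.0807] 4.3
(214, 19, 113, 107) 0.035 [ 0.0071 -0.0602  0.    ] [0.0913 0.0828] 4.3
now dock [-0.0609 -0.064   0.1985] -> [ 0.0692 -0.0017  0.1197] [ 0.1 15.   0. ]
now dock [-0.0609 -0.064   0.1985] -> [ 0.0717 -0.0017  0.1293] [ 0.1 15.   0. ]
[[127.  86.]
 [274.  85.]
 [274. 129.]
 [274.  33.]]
scene rect 0.035 1056 [-0.037  -0.1153] [ 0.0534 -0.0154]
scene rect 0.042 1056 [-0.0347 -0.1203] [ 0.055  -0.0212]
w round 0.035 9379 [-0.0486  0.0167] [0.0449 0.1067]
w round 0.042 9379 [-0.0463  0.0146] [0.0447 0.1023]
w rect 0.035 12996 [-0.0398 -0.11  ] [ 0.0552 -0.0131]
w rect 0.042 12996 [-0.0377 -0.1088] [ 0.0548 -0.0144]
```

Call:
jog_arm:
  deltas: [0.035, -0.001, 0.04, 0, 7.5, 0, -1, 0.0692, -0.0017, 0.08, 0, 15, 0, -1, 0.0692, -0.0017, 0.1, 0, 15, 0, -1, 0.0692, -0.0017, 0.1197, 0, 15, 0, -1, 0.0692, -0.0017, 0.1197, 0, 15, 0, -1]

```text
time: 12.65
tool_pos: [0.5657, 0.3634, 0.0585]
tcp_rot: [-2.132, -2.303, 0.016]
wrist_force: [-0.2, -0.1, 0.1]
width: 0.002
grip_force: 0.0
```

Call:
jog_arm:
  deltas: [0, 0, 0.004, 0, 0, 0, -1, 0, 0, 0.008, 0, 0, 0, -1, 0, 0, 0.0105, 0, 0, 0, -1, 0, 0, 0.012, 0, 0, 0, -1, 0, 0, 0.012, 0, 0, 0, -1]

```text
time: 13.15
tool_pos: [0.5701, 0.3668, 0.0537]
tcp_rot: [2.133, 2.306, 0.003]
wrist_force: [0.2, -0.6, 0.5]
width: 0.003
grip_force: 0.0
```

Call:
jog_arm:
  deltas: [0, 0, 0.0015, 0, 0, 0, -1, 0, 0, 0.003, 0, 0, 0, -1, 0, 0, 0.004, 0, 0, 0, -1, 0, 0, 0.004, 0, 0, 0, -1]

```text
time: 13.55
tool_pos: [0.5705, 0.3669, 0.0521]
tcp_rot: [2.133, 2.306, 0.004]
wrist_force: [-3.8, -2.2, 12.1]
width: -0.001
grip_force: 5.9
```

Call:
jog_arm:
  deltas: [0, 0, -0.04, 0, 0, 0, -1, 0, -0.04, -0.04, 0, 0, 0, -1, 0, -0.085, -0.04, 0, 0, 0, -1, 0.002, -0.126, -0.035, 0, 0, 0, -1, 0.002, -0.126, -0.01, 0, 0, 0, -1, 0.002, -0.126, -0.002, 0, 0, 0, -1, 0.002, -0.126, 0.002, 0, 0, 0, -1, 0.002, -0.126, 0.004, 0, 0, 0, -1]

```text
time: 14.35
tool_pos: [0.4422, 0.3584, 0.0517]
tcp_rot: [-2.132, -2.303, 0.01]
wrist_force: [-27.5, -15.0, 63.7]
width: 0.002
grip_force: 32.0
```

Call:
jog_arm:
  deltas: [0, 0, 0, 0, 0, 0, -1, 0, 0, 0, 0, 0, 0, -1]

```text
time: 14.55
tool_pos: [0.4421, 0.3583, 0.0518]
tcp_rot: [-2.133, -2.303, 0.009]
wrist_force: [-23.8, -13.3, 50.5]
width: -0.002
grip_force: 25.6
```

Call:
jog_arm:
  deltas: [0, 0, -0.04, 0, 0, 0, -1, 0, 0, -0.08, 0, 0, 0, -1, 0.04, 0.022, -0.08, 0, 0, 0, -1, 0.08, 0.044, -0.08, 0, 0, 0, -1, 0.12, 0.065, -0.08, 0, 0, 0, -1, 0.122, 0.065, -0.08, 0, 0, 0, -1, 0.122, 0.065, -0.08, 0, 0, 0, -1]

```text
time: 15.25
tool_pos: [0.5, 0.4861, 0.1246]
tcp_rot: [2.132, 2.306, 0.001]
wrist_force: [-0.2, -1.5, -0.2]
width: 0.001
grip_force: 0.0
```

```bash
python3 -c "
from h import *
delta(.097,0,.073)
delta(.02,0,.073)"; python3 chk.py w13 1
```

```text
now dock [ 0.1002 -0.0022  0.1246] -> [-0.0032 -0.0022  0.0516] [0.  0.  0.1]
now dock [ 0.1002 -0.0022  0.1246] -> [-0.0802 -0.0023  0.0516] [0.  0.  0.1]
15.25 [ 0.1002 -0.0022  0.1246] [-0.2 -1.5 -0.2]
```

Call:
jog_arm:
  deltas: [-0.001, -0.002, 0.03, 0, 0, 0, -1, -0.001, -0.002, 0.0515, 0, 0, 0, -1, -0.012, -0.002, 0.0515, 0, 0, 0, -1, -0.024, -0.002, 0.0515, 0, 0, 0, -1, -0.036, -0.002, 0.0515, 0, 0, 0, -1, -0.048, -0.002, 0.0515, 0, 0, 0, -1, -0.06, -0.002, 0.0515, 0, 0, 0, -1, -0.07, -0.002, 0.0515, 0, 0, 0, -1]

```text
time: 16.1
tool_pos: [0.5039, 0.4147, 0.0752]
tcp_rot: [2.133, 2.305, 0.006]
wrist_force: [0.5, 1.8, 0.9]
width: -0.002
grip_force: 0.9
```

Call:
jog_arm:
  deltas: [-0.004, 0, 0, 0, 0, 0, -1, -0.008, 0, 0, 0, 0, 0, -1, -0.01, 0, 0, 0, 0, 0, -1, -0.011, 0, 0, 0, 0, 0, -1]

```text
time: 16.5
tool_pos: [0.5041, 0.4046, 0.0738]
tcp_rot: [2.133, 2.306, 0.003]
wrist_force: [1.6, 2.0, 0.7]
width: -0.001
grip_force: 0.8
```

```bash
python3 chk.py w14 1
```

```text
16.5 [ 0.0186 -0.      0.0738] [1.6 2.  0.7]
```

Sliding friction only so far, so I'll continue to the stop.

Call:
jog_arm:
  deltas: [-0.0015, 0, 0, 0, 0, 0, -1, -0.003, 0, 0, 0, 0, 0, -1, -0.004, 0, 0, 0, 0, 0, -1, -0.005, 0, 0, 0, 0, 0, -1, -0.005, 0, 0, 0, 0, 0, -1]

```text
time: 17.05
tool_pos: [0.5042, 0.4002, 0.0736]
tcp_rot: [-2.134, -2.306, -0.004]
wrist_force: [1.0, 5.0, -1.0]
width: 0.001
grip_force: 2.4
```

Call:
jog_arm:
  deltas: [-0.0015, 0, 0, 0, 0, 0, -1, -0.0025, 0, 0, 0, 0, 0, -1, -0.0025, 0, 0, 0, 0, 0, -1]

```text
time: 17.35
tool_pos: [0.5042, 0.4001, 0.0737]
tcp_rot: [-2.133, -2.303, -0.009]
wrist_force: [0.1, 12.4, -5.1]
width: -0.004
grip_force: 6.2
```

Call:
jog_arm:
  deltas: [0.015, 0, 0, 0, 0, 0, -1, 0.02, 0, -0.04, 0, 0, 0, -1, 0.02, 0, -0.09, 0, 0, 0, -1, 0.02, 0, -0.14, 0, 0, 0, -1, 0.02, 0, -0.18, 0, 0, 0, -1, 0.02, 0, -0.18, 0, 0, 0, -1, 0.02, 0, -0.18, 0, 0, 0, -1]

```text
time: 18.05
tool_pos: [0.503, 0.4169, 0.2552]
tcp_rot: [2.132, 2.305, 0.004]
wrist_force: [0.4, 0.4, -1.4]
width: -0.002
grip_force: 0.0
```

```bash
python3 - <<'E'
from h import *
c=read_camera('side');g=c['color'].max(2)
# dark runs (plates seated, top .035) and fin
m=(g<75).astype(np.uint8)
for k in cv2.findContours(m,0,2)[0]:
    if cv2.contourArea(k)<25: continue
    for z in (.035,.07):
        P=plane(c,k.astype(float),z);D=np.array([dock(p)[:2] for p in P])
        if abs(D.mean(0)).max()<.12: print(z,D.min(0).round(3),D.max(0).round(3))
E
```

```text
0.035 [0.004 0.024] [0.043 0.106]
0.07 [0.044 0.039] [0.081 0.118]
0.035 [ 0.004 -0.104] [ 0.047 -0.015]
0.07 [ 0.044 -0.085] [0.085 0.001]
0.035 [-0.055 -0.038] [-0.011  0.018]
0.07 [-0.013 -0.021] [0.029 0.033]
```

```bash
python3 -c "
from h import *
print(finish_job())"
```

```text
the job is handed in; nothing more can be done
None
```

The job is handed in: both plates measured flat in their nests, the retaining bar is back at its closed stop, and the arm is clear of everything. No verdict came back, and I viewed 11 pictures, one over the limit of 10.

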